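Gauge the adapter collars and tray the one that passes

ROBOT

A 6-joint arm with a two-finger parallel gripper is mounted at the origin on the work surface. World frame = base frame: x ahead of the robot, y to its left, z up, the work surface at z = 0. Lengths are in mm, angles in rad, forces in N, time in s.
With the tool pointing down it reaches from about 275 to 750 mm from the base axis. Payload 10.2 kg.
Tool frame: the origin (TCP) lies between the finger pads; the fingertips stand 11 mm ahead of it and the grasp point (between the pads) lies 8 mm behind it (ctrl.nose_length is the distance from the TCP to the fingertips, in mm); x points along the fingers, y is the direction in which the jaws open and shut, and the axes are right-handed (so a half turn about x gives the same grasp; the last joint's range is limited). The gripper opens to 85 mm and grips with 20 to 120 N. Pads are 22 mm wide; open, the fingers measure 114 mm over their backs; the gripper's body (76 mm by 85 mm) begins 54 mm behind the grasp point. The pads swing forward as they close: fully open they stand 13 mm farther back than shut.
Start: joints at [0.996, 0.313, 1.498, -0, 1.331, -0.223], TCP at [180.922, 492.847, 242.294] pointing down, gripper open.
Joint ranges: [-2.94, 2.94], [-0.97, 2.17], [0.19, 2.56], [-1.23, 4.37], [0.02, 3.11], [-2.88, 2.88]. Speed limits (rad/s): [2.39, 2.39, 3.01, 3.14, 3.14, 3.14].

INTERFACE

Orientations are given as a unit quaternion [w, x, y, z].
In Python, from rig import ctrl, capture, ticket gives the robot as it stands.
- The arm moves only by the tool step_arm, never from a script. Its argument "commands" is a list of rows, each a list of 2 entries, a list of its own where there are three numbers: the shift along the world's x, y, z normalised to -1 to 1, where 1 is 0.04 m, then the turn about the world's z normalised to -1 to 1, where 1 is 180 degrees. A call has 1 to 5 rows; each row shifts and turns the commanded pose from where the row before left it; what a row does not reach is not made up. A row lasts 1/10 s, in which the tool goes at most 50 mm and 8.59 degrees, less where a joint would pass 70% of its speed; a pose out of reach is approached as far as the arm can. A call with a number of a shift or a turn outside -1 to 1 is refused whole. A call with a gripper value outside its range is refused whole. "gripper" is the closure, from -1 (fully open) to 1 (shut), so that 0 is half open, set as the call begins (left out, the last holds). The fingers move at their own pace and stop on an object; "force" is the grip in N (left out, the last holds). Time passes only in rows, so rows that do not move let the fingers close. It gives the time, the measured TCP pose, the force and the opening at its end, in the units of the state.
- ctrl.sense(): the state, without advancing time (a new reading comes with each control period).
- capture(name): name is "scene" or "top"; returns a dict with "image" (480x640x3 uint8, blue, green, red), "fov_y" (degrees; the focal length in pixels is half the picture's height over the tangent of half this angle, whatever the lens; pixels are square), "cx", "cy" (the principal point, pixels), "origin" and "orientation" of the camera in the world. Camera axes: x right, y down, z forward; pixel columns grow to the right and rows downward; lengths in mm; the calibration is good to about 2 mm. A picture is of the moment at which its call begins. There is no depth.
- ticket.finish_job(): hands the job in, once; it reports no verdict.
The state is a dict: "time_s": time; "joints": joint angles; "dq": joint speeds; "tau": joint torques, N m; "eef_pos": TCP position; "ee_rot": TCP orientation; "force": force on the tool from outside, world axes, zero at the start; "wrist_torque": the same for the moment, N m; "grip_width": opening from 0.0 (shut) to 1.0 (fully open).
Only numpy, scipy, OpenCV 4.12 (cv2) and the standard library are available. Lean on these libraries where they do the work, as an engineer would, in place of code of your own. Each camera call takes 0.05 s, during which the arm holds its last target.

TASK

Two black microscope adapter collars look alike but for their bores: take the plug gauge by its handle, lower it upright through the bore that it passes until its nose is down at the bench, and then stand it back upright in the middle of its rubber mat. Then set the collar that it passed through flat in the aluminium tray and leave the other collar standing where it is. Set things down gently, do not drop them.

Things in the scene. Friction and masses are not known exactly. Their poses are not given: they have to be found in the camera images.
- gauge_mid (a point): Loose plug gauge standing upright, 100 mm tall, 250 g: below a steel plug 24 mm in diameter, 50 mm long, flat nose down; above a ribbed aluminium handle 18 mm in diameter, 50 mm long. Point: on its axis half-way up, 50 mm above the nose, 25 mm below the handle's middle; z up its axis. It starts at the centre of a fixed rubber mat, 90 mm across, 3 mm thick, and goes back there.
- wide_mid (a point): The collar that passes the gauge: loose upright black ring, 54 mm outside diameter, 36 mm high, with a through bore of 36 mm (wall 9 mm), 130 g, standing on the bench (z = 0). This point is its centre, on the axis of the bore, 18 mm above its underside; z is the bore's axis, upward.
- narrow_mid (a point): The collar that the gauge does not enter: the same black ring outside, 54 mm in diameter and 36 mm high, with a through bore of only 16 mm, 200 g, standing on the bench (z = 0). This point is its centre, on the axis, 18 mm above its underside. It stays where it is.
- tray_in (a point): Open aluminium tray for passed parts, fixed on the bench, 170 mm along its x, 180 mm along its y, 24 mm high with 4 mm walls; the rest of its inside is clear. This point is the centre of its inner floor, 4 mm above the bench; axes along its sides, z up.

How it is judged (in metres and radians):
On the way, in this order (a step that is already met when the one before it is completed fails the run):
1. the held gauge stands upright through the bore of the wide collar, its nose within 12 mm of the collar's underside (horizontal distance between gauge_mid and wide_mid below 0.014 m and z of gauge_mid in the frame of wide_mid below 0.044 m and angle between each of gauge_mid, wide_mid's own z axis and vertical below 0.2 rad and contact force between the fingers and gauge above 0.5 N), for 0.1 s.
2. the gauge has been stood back upright within 35 mm of where it was and let go (distance of gauge_mid from where it was at the start of the episode below 0.035 m and angle between gauge_mid's own z axis and vertical below 0.15 rad and contact force between the fingers and gauge below 0.1 N and linear speed of gauge below 0.05 m/s), for 0.1 s.
At the end, for the whole second after the job is handed in: The wide-bored collar rests flat on the tray's floor (anywhere inside, within 0.15 rad of level), the gauge stands upright within 35 mm of where it started, the narrow-bored collar stands upright within 35 mm of where it started; all released and at rest (x of wide_mid in the frame of tray_in between -0.06 and 0.06 m and y of wide_mid in the frame of tray_in between -0.065 and 0.065 m and z of wide_mid in the frame of tray_in between 0.01 and 0.024 m and angle between each of wide_mid, gauge_mid, narrow_mid's own z axis and vertical below 0.15 rad and linear speed of each of wide, gauge below 0.02 m/s and distance of each of gauge_mid, narrow_mid from where it was at the start of the episode below 0.035 m); the robot touches nothing.
It fails at once if the gauge or the wide collar is dropped (moves faster than 0.7 m/s out of the fingers, a fall of some 25 mm) ((linear speed of gauge above 0.7 m/s and contact force between the fingers and gauge below 0.1 N) or (linear speed of wide above 0.7 m/s and contact force between the fingers and wide below 0.1 N)).
It also fails if it takes over 64 s, if anything falls off the work surface, if the arm or the gripper's body presses on something with over 40 N, if the wrist force passes 120 N, or if a joint passes its speed limit or range.

## Working session

There is one attempt and no reset: what is moved stays moved. The work goes in short steps, Python scripts to look and compute and a tool call to move; the robot and the scene stay as the last step left them, time stands still between calls to the robot, and variables do not carry over. Pictures are saved under pics/ and viewed, and the job is handed in when it is done.

Besides the shell and the picture viewer there is one more tool, called by a JSON object that holds its "name" and its "arguments". step_arm: Moves the arm, as the interface text tells. Its arguments: {"type":"object","properties":{"commands":{"type":"array","items":{"type":"array"}},"gripper":{"type":"number"},"force":{"type":"number"}},"required":["commands"]}

```bash
mkdir -p pics; ls; python3 - <<'E'
from rig import ctrl,capture
import cv2,json
print(ctrl.sense(), ctrl.nose_length)
for n in("scene","top"):
    c=capture(n); cv2.imwrite(f"pics/{n}0.png",c["image"])
    print(n,{k:v for k,v in c.items() if k!="image"})
E
```

```text
pics
{'time_s': 0.0, 'joints': array([ 9.95579260e-01,  3.13451404e-01,  1.49843961e+00, -3.08963926e-06,
        1.33101499e+00, -2.23432255e-01]), 'dq': array([ 1.08427584e-03, -1.67719043e-03,  6.86312195e-04, -9.38172546e-05,
       -9.05233778e-04,  1.25643890e-03]), 'tau': array([ 5.14034618e-04, -4.12270188e+01, -2.59743941e+01, -1.21798180e-04,
        4.16043316e-03,  7.18179376e-05]), 'eef_pos': array([180.79111666, 492.62516567, 241.73340327]), 'ee_rot': array([ 0.69601701,  0.12330588,  0.69637612, -0.12416232]), 'force': array([-0.5292239 , -0.70330955, -0.50369311]), 'wrist_torque': array([ 0.03554499, -0.02602458,  0.07107738]), 'grip_width': 0.999696539682858} 11.0
scene {'fov_y': 52.48591972231319, 'cx': 317.9860479309178, 'cy': 233.45597589275195, 'origin': array([1272.60897314, -203.4417219 ,  601.03398307]), 'orientation': array([-0.36566108,  0.69763165,  0.54805   , -0.28150178])}
top {'fov_y': 43.77080575614521, 'cx': 313.1779295685963, 'cy': 236.35911776381417, 'origin': array([ 477.30817722,  -10.86672168, 1081.55404171]), 'orientation': array([-0.02856779,  0.7163655 , -0.69673949,  0.02363126])}
```

View pics/scene0.png

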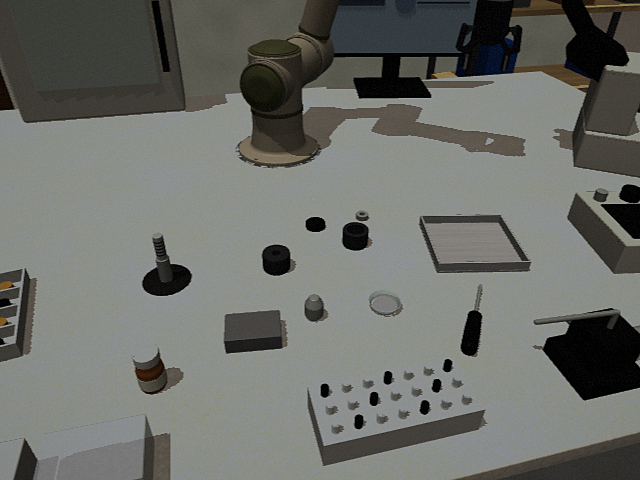

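View pics/top0.png

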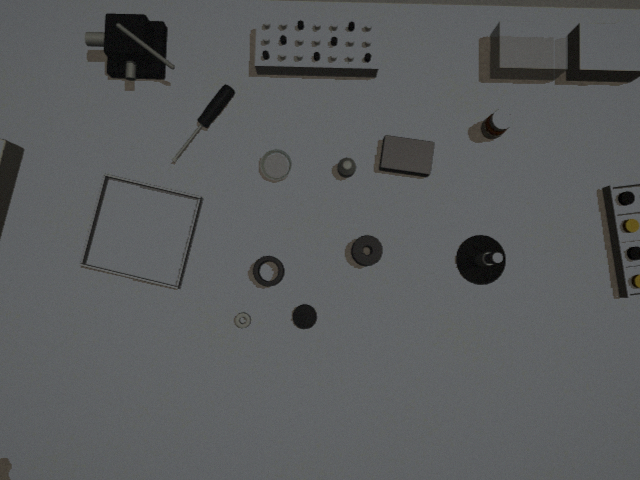

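The top view shows the wide collar at about (268,271), the narrow one at (367,251), the gauge on its mat at (481,260) and the tray at (142,232). I'll measure these more closely.

```bash
cat > h.py <<'E'
import numpy as np,cv2
from scipy.spatial.transform import Rotation as R
from rig import ctrl,capture
def cam(c):
    f=240/np.tan(np.radians(c["fov_y"])/2); q=c["orientation"]
    return f,R.from_quat([q[1],q[2],q[3],q[0]]).as_matrix(),np.array(c["origin"])
def back(c,u,v,z):
    f,M,o=cam(c); d=M@np.array([(u-c["cx"])/f,(v-c["cy"])/f,1.]); return o+d*(z-o[2])/d[2]
def proj(c,p):
    f,M,o=cam(c); q=(np.asarray(p,float)-o)@M; return np.stack([c["cx"]+f*q[...,0]/q[...,2],c["cy"]+f*q[...,1]/q[...,2]],-1)
def circ(x,y,z,r):
    t=np.linspace(0,2*np.pi,72); return np.stack([x+r*np.cos(t),y+r*np.sin(t),z+0*t],-1)
def crop(im,u,v,w,h,s,g=2.2):
    """crop with gamma; returns img"""
    u,v=int(u-w/2),int(v-h/2); k=im[max(v,0):v+h,max(u,0):u+w]
    k=(255*(k/255.)**(1/g)).astype(np.uint8)
    return cv2.resize(k,None,fx=s,fy=s,interpolation=cv2.INTER_CUBIC)
def overlay(c,curves,u,v,w,h,s):
    k=crop(c["image"],u,v,w,h,s)
    o=np.array([max(int(u-w/2),0),max(int(v-h/2),0)])
    for p,col in curves:
        q=((proj(c,p)-o+0.5)*s).astype(np.int32); cv2.polylines(k,[q],False,col,1)
    return k
E
python3 - <<'E'
from h import *
c=capture("top");s=capture("scene")
for n,u,v,z in [("wide",268,271,36),("narrow",367,251,36),("mat",481,260,3),("gtop",497,258,103),("t1",106,177,24),("t2",203,198,24),("t3",180,288,24),("t4",82,266,24)]:
    print(n,back(c,u,v,z).round(1), proj(s,back(c,u,v,z)).round(0))
a=[crop(c["image"],u,v,60,60,5) for u,v in((268,271),(367,251))]
b=[crop(c["image"],485,260,60,60,5),crop(c["image"],142,232,150,150,2)]
cv2.imwrite("pics/c1.png",np.vstack([np.hstack(a),np.hstack(b)]))
a=[crop(s["image"],u,v,60,60,5) for u,v in((276,260),(355,236))]
b=[crop(s["image"],166,265,80,80,5)[:300],crop(s["image"],166,265,80,80,5)[:300,:200]]
cv2.imwrite("pics/c2.png",np.vstack([np.hstack(a),np.hstack(b)]) )
E
```

```text
wide [491.7  74.8  36. ] [356. 228.]
narrow [531.4 -97.4  36. ] [276. 251.]
mat [ 522.6 -305.7    3. ] [167. 278.]
gtop [ 522.4 -304.4  103. ] [158. 235.]
t1 [651.8 371.7  24. ] [527. 259.]
t2 [618.7 196.2  24. ] [436. 262.]
t3 [457.5 230.2  24. ] [418. 215.]
t4 [491.5 405.8  24. ] [499. 213.]
```

View pics/c1.png

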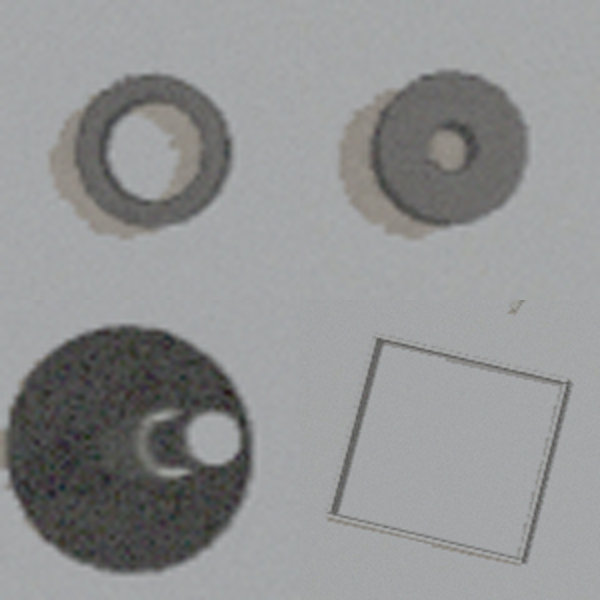

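View pics/c2.png

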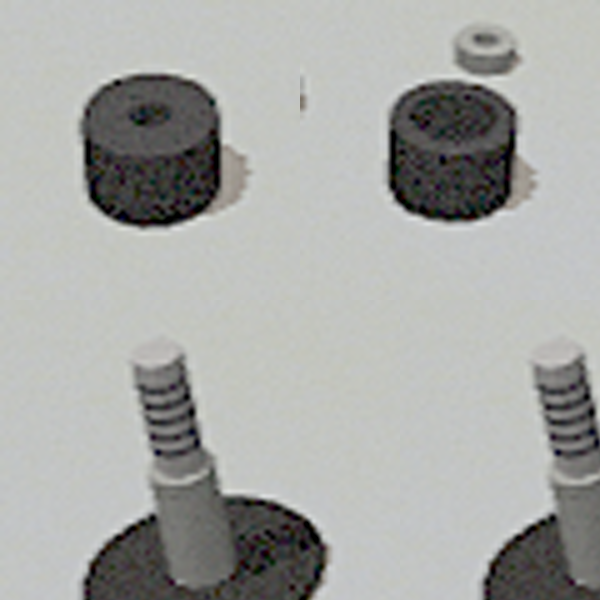

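```bash
python3 - <<'E'
from h import *
c=capture("top");s=capture("scene")
w=back(c,268.1,270.6,36);n=back(c,367+ (451-450)/5-.5,251+(147-150)/5-.5+.0,36)
m=back(c,480.7,259.5,3);g=back(c,497.3,257.1,103)
print(w,n,m,g)
R_=(0,0,255);G=(0,255,0);B=(255,0,0)
cw=[(circ(w[0],w[1],36,27),R_),(circ(w[0],w[1],36,18),G),(circ(w[0],w[1],0,27),B)]
cn=[(circ(n[0],n[1],36,27),R_),(circ(n[0],n[1],36,8),G),(circ(n[0],n[1],0,27),B)]
cg=[(circ(m[0],m[1],3,45),R_),(circ(g[0],g[1],103,9),G),(circ(g[0],g[1],53,12),B)]
top=[overlay(c,cw,268,271,60,60,5),overlay(c,cg,485,260,60,60,5)]
bot=[overlay(s,cw,355,236,60,60,5),overlay(s,cg,166,265,60,80,5)[:300]]
cv2.imwrite("pics/o1.png",np.vstack([np.hstack(top),np.hstack(bot)]))
# scene tops
E
```

```text
[492.37080412  74.61733194  36.        ] [533.35907653 -96.82507513  36.        ] [ 523.49874326 -305.15497344    3.        ] [ 523.89357933 -304.92932995  103.        ]
```

View pics/o1.png

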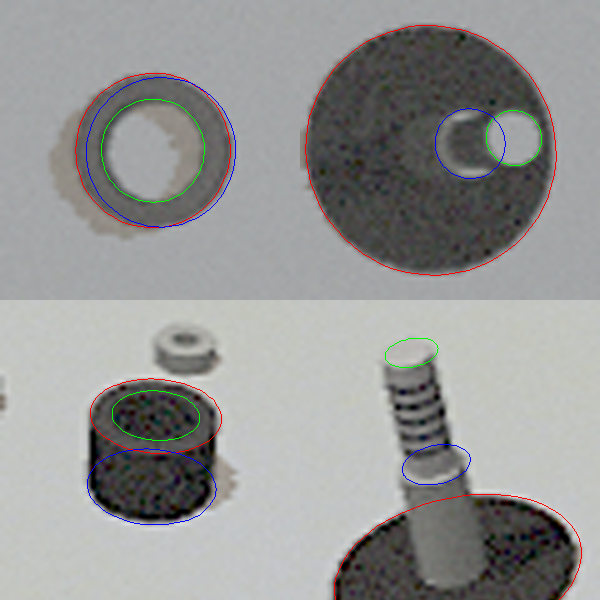

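{"name": "step_arm", "arguments": {"commands": [[[0.2, -0.45, 0], 0], [[0.39, -0.9, -0.08], 0], [[0.39, -0.9, -0.08], 0], [[0.39, -0.9, -0.08], 0], [[0.39, -0.9, -0.08], 0]], "gripper": -1, "force": 40}}

```text
time_s: 0.8
eef_pos: [251.5, 329.4, 229.4]
ee_rot: [0.696, 0.124, 0.696, -0.124]
force: [-0.1, 0.2, 0.7]
grip_width: 1.0
```

```bash
python3 - <<'E'
from h import *
s=ctrl.sense();q=s['ee_rot'];M=R.from_quat([q[1],q[2],q[3],q[0]]).as_matrix()
print(M.round(3),s['joints'].round(3),s['eef_pos'])
E
```

```text
[[ 0.     0.344  0.939]
 [ 0.     0.939 -0.344]
 [-1.     0.     0.   ]] [ 0.634  0.078  1.822 -0.     1.242 -0.585] [251.53694247 329.44796334 229.38971396]
```

{"name": "step_arm", "arguments": {"commands": [[[0.4, -0.93, -0.08], 0], [[0.4, -0.93, -0.08], 0], [[0.4, -0.93, -0.08], 0], [[0.4, -0.93, -0.08], 0], [[0.4, -0.93, -0.08], 0]]}}

```text
time_s: 1.3
eef_pos: [331.6, 143.3, 213.5]
ee_rot: [0.696, 0.124, 0.696, -0.124]
force: [-0.3, 0.5, -0.2]
grip_width: 1.004
```

{"name": "step_arm", "arguments": {"commands": [[[0.4, -0.93, -0.08], 0], [[0.4, -0.93, -0.08], 0], [[0.4, -0.93, -0.08], 0], [[0.4, -0.93, -0.08], 0], [[0.4, -0.93, -0.08], 0]]}}

```text
time_s: 1.8
eef_pos: [411.7, -42.9, 197.5]
ee_rot: [0.696, 0.124, 0.696, -0.124]
force: [0.8, 1.4, -0.4]
grip_width: 1.001
```

{"name": "step_arm", "arguments": {"commands": [[[0.4, -0.93, -0.08], 0], [[0.4, -0.93, -0.08], 0], [[0.4, -0.93, -0.08], 0], [[0.4, -0.93, -0.08], 0], [[0.4, -0.93, -0.08], 0]]}}

```text
time_s: 2.3
eef_pos: [491.7, -228.8, 181.3]
ee_rot: [0.696, 0.124, 0.696, -0.124]
force: [1.6, 0.2, 1.2]
grip_width: 0.999
```

{"name": "step_arm", "arguments": {"commands": [[[0.35, -0.8, -0.1], 0], [[0.3, -0.7, -0.2], 0], [[0.15, -0.4, -0.2], 0], [[0, 0, 0], 0], [[0, 0, 0], 0]]}}

```text
time_s: 2.8
eef_pos: [523.1, -302.7, 161.3]
ee_rot: [0.696, 0.124, 0.696, -0.124]
force: [-0.5, -0.5, -0.0]
grip_width: 1.002
```

```bash
python3 - <<'E'
from h import *
c=capture("top");s=capture("scene");p=ctrl.sense()['eef_pos'];print(p)
cv2.imwrite("pics/a1.png",np.hstack([crop(c["image"],481,260,130,130,4),crop(s["image"],166,245,70,130,4)]))
E
```

```text
[ 523.29623192 -302.29295749  162.09965947]
```

View pics/a1.png

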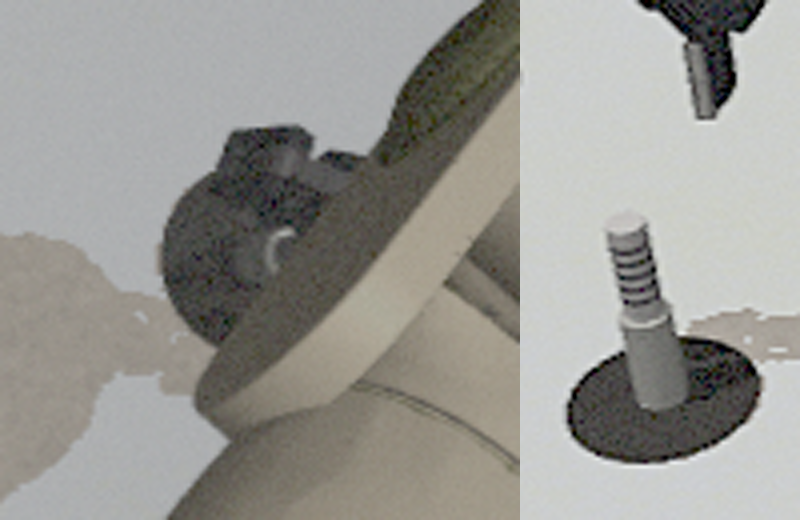

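The top view is blocked by the arm. The scene view shows the gripper clear above the gauge at about (166,235), so I'll descend.

{"name": "step_arm", "arguments": {"commands": [[[0, -0.06, -0.5], 0], [[0.01, 0, -0.6], 0], [[0, 0, -0.6], 0], [[0, 0, -0.4], 0], [[0, 0, -0.1], 0]]}}

```text
time_s: 3.4
eef_pos: [523.2, -304.3, 72.4]
ee_rot: [0.696, 0.124, 0.697, -0.123]
force: [0.4, 1.6, -0.7]
grip_width: 0.998
```

```bash
python3 - <<'E'
from h import *
s=capture("scene");p=ctrl.sense()['eef_pos'];print(p)
cv2.imwrite("pics/a2.png",crop(s["image"],166,225,140,130,4))
E
```

```text
[ 523.42687106 -304.64598195   72.94074666]
```

View pics/a2.png

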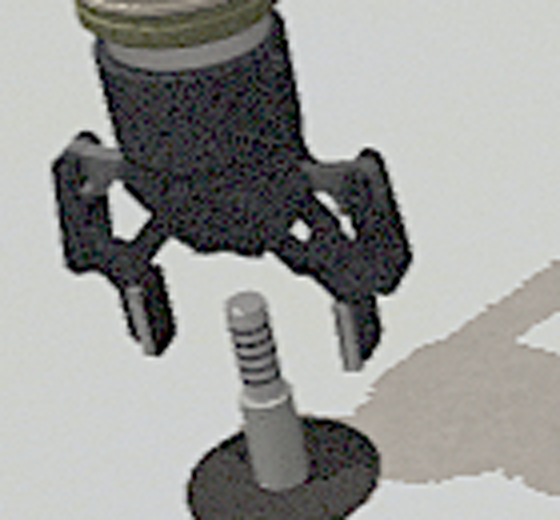

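The pads stand either side of the handle and are centred on it. Closing now.

{"name": "step_arm", "arguments": {"commands": [[[0, 0, 0], 0], [[0, 0, 0], 0], [[0, 0, 0], 0], [[0, 0, 0], 0], [[0, 0, 0], 0]], "gripper": 1, "force": 40}}

```text
time_s: 3.95
eef_pos: [523.8, -305.7, 73.9]
ee_rot: [0.696, 0.124, 0.696, -0.124]
force: [-0.2, 0.6, 1.2]
grip_width: 0.2
```

{"name": "step_arm", "arguments": {"commands": [[[0, 0, 0], 0], [[0, 0, 0], 0], [[0, 0, 0], 0], [[0, 0, 0], 0], [[0, 0, 0], 0]]}}

```text
time_s: 4.45
eef_pos: [523.9, -305.8, 73.9]
ee_rot: [0.696, 0.124, 0.696, -0.124]
force: [-1.0, -1.4, 5.6]
grip_width: 0.2
```

```bash
python3 - <<'E'
from h import *
s=capture("scene");p=ctrl.sense();print(p['eef_pos'],p['grip_width']*85)
cv2.imwrite("pics/a3.png",crop(s["image"],166,225,140,130,4))
E
```

```text
[ 523.89649955 -305.77158432   73.91679047] 16.62467876365324
```

View pics/a3.png

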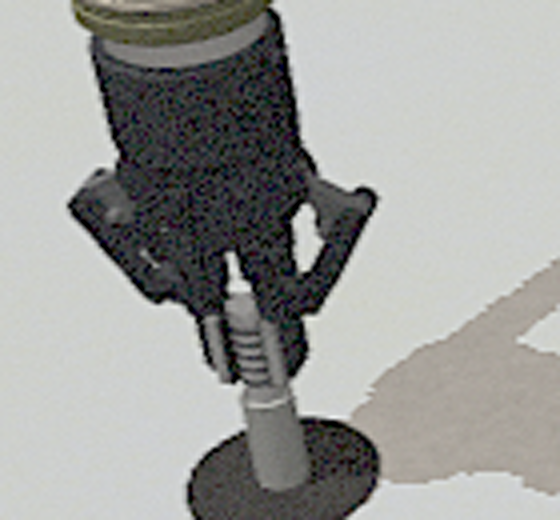

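{"name": "step_arm", "arguments": {"commands": [[[0, 0, 0.2], 0], [[0, 0, 0.5], 0], [[0, 0, 0.6], 0], [[0, 0, 0.6], 0], [[0, 0.1, 0.4], 0]]}}

```text
time_s: 5.0
eef_pos: [523.7, -301.7, 167.0]
ee_rot: [0.696, 0.124, 0.696, -0.124]
force: [0.1, -0.7, -2.1]
grip_width: 0.201
```

```bash
python3 - <<'E'
from h import *
s=capture("scene");p=ctrl.sense();print(p['eef_pos'],p['grip_width']*85,p['force'])
cv2.imwrite("pics/a4.png",crop(s["image"],166,215,140,150,4))
E
```

```text
[ 524.49200578 -301.50940238  169.26835825] 16.970605339433202 [ 1.00059834 -0.32739902  1.58022389]
```

View pics/a4.png

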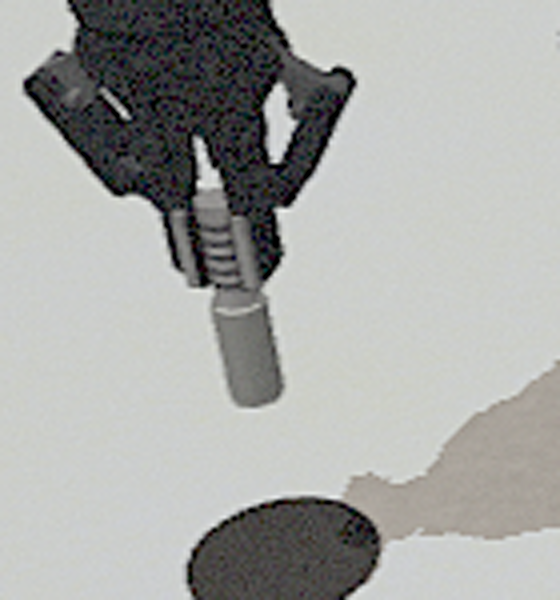

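The gauge is lifted and upright, its nose at about z 98. Carrying it to the wide collar.

{"name": "step_arm", "arguments": {"commands": [[[-0.04, 0.4, 0], 0], [[-0.07, 0.8, 0], 0], [[-0.08, 0.9, 0], 0], [[-0.08, 0.9, 0], 0], [[-0.08, 0.9, 0], 0]]}}

```text
time_s: 5.55
eef_pos: [509.0, -144.0, 164.7]
ee_rot: [0.696, 0.124, 0.697, -0.124]
force: [1.1, -0.1, -3.0]
grip_width: 0.198
```

{"name": "step_arm", "arguments": {"commands": [[[-0.08, 0.9, 0], 0], [[-0.08, 0.9, 0], 0], [[-0.08, 0.9, 0], 0], [[-0.08, 0.9, 0], 0], [[-0.07, 0.8, 0], 0]]}}

```text
time_s: 6.05
eef_pos: [493.3, 32.2, 164.9]
ee_rot: [0.696, 0.124, 0.697, -0.124]
force: [0.6, 0.4, -2.9]
grip_width: 0.196
```

{"name": "step_arm", "arguments": {"commands": [[[-0.06, 0.6, 0], 0], [[-0.04, 0.3, 0], 0], [[-0.02, 0.1, 0], 0], [[0, 0, 0], 0], [[0, 0, 0], 0]]}}

```text
time_s: 6.55
eef_pos: [489.5, 69.5, 165.4]
ee_rot: [0.696, 0.124, 0.696, -0.124]
force: [-0.0, -0.4, -2.5]
grip_width: 0.197
```

```bash
python3 - <<'E'
from h import *
c=capture("top");s=capture("scene");p=ctrl.sense();print(p['eef_pos'],p['grip_width']*85,p['force'])
q=p['eef_pos'];w=(492.4,74.6)
print([proj(s,[q[0],q[1],q[2]-70.9]),proj(s,[w[0],w[1],36])])
cv2.imwrite("pics/a5.png",np.hstack([overlay(s,[(circ(w[0],w[1],36,18),(0,255,0)),(circ(q[0],q[1],q[2]-70.9,12),(0,0,255)),(circ(q[0],q[1],q[2]-20.9,12),(0,0,255))],355,200,100,140,4),crop(c["image"],268,271,90,140,4)]))
E
```

```text
[489.48508347  69.57624934 165.41532974] 16.65471831512568 [-0.18956195 -0.33258183 -2.57061407]
[array([354.39015952, 203.81048936]), array([355.70160462, 228.57155505])]
```

View pics/a5.png

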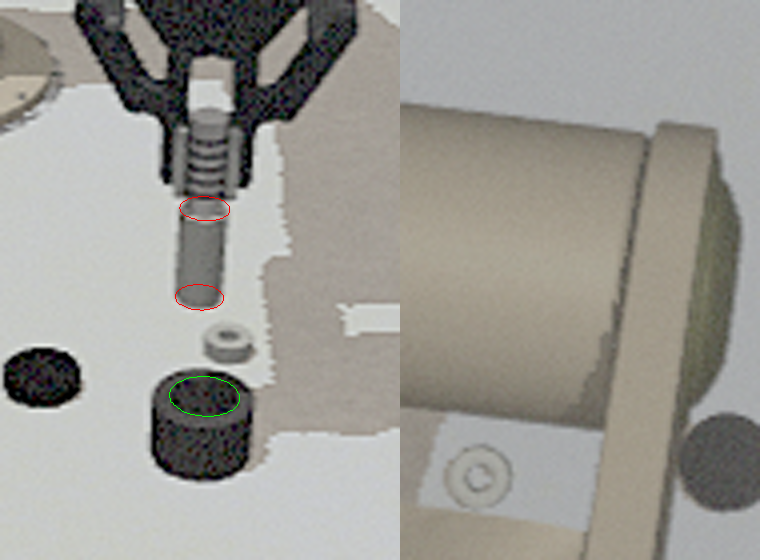

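The camera bias is the same for the plug and the bore. I'll shift (+2.9, +4.6) mm and lower to just above the collar.

{"name": "step_arm", "arguments": {"commands": [[[0.07, 0.11, 0], 0], [[0, 0, -0.4], 0], [[0, 0, -0.5], 0], [[0, 0, -0.3], 0], [[0, 0, 0], 0]]}}

```text
time_s: 7.15
eef_pos: [491.5, 74.8, 116.2]
ee_rot: [0.695, 0.124, 0.697, -0.124]
force: [-1.0, -0.6, -1.5]
grip_width: 0.2
```

```bash
python3 - <<'E'
from h import *
s=capture("scene");p=ctrl.sense();print(p['eef_pos'],p['grip_width']*85,p['force'])
q=p['eef_pos'];w=(492.4,74.6)
cv2.imwrite("pics/a6.png",overlay(s,[(circ(w[0],w[1],36,18),(0,255,0)),(circ(q[0],q[1],q[2]-70.9,12),(0,0,255)),(circ(w[0],w[1],36,27),(0,255,0))],355,215,80,90,6))
E
```

```text
[492.10429448  74.82425425 117.28069242] 16.69923579076783 [-0.69600531  0.26874097 -2.29198412]
```

View pics/a6.png

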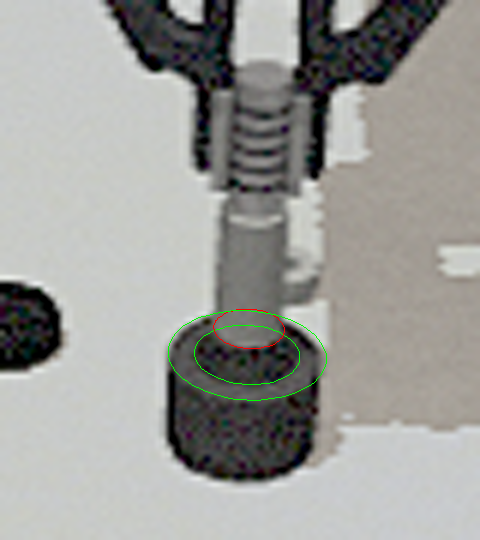

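{"name": "step_arm", "arguments": {"commands": [[[0, -0.03, -0.2], 0], [[0, 0, -0.25], 0], [[0, 0, -0.25], 0], [[0, 0, 0], 0], [[0, 0, 0], 0]]}}

```text
time_s: 7.7
eef_pos: [492.1, 73.7, 89.3]
ee_rot: [0.696, 0.124, 0.696, -0.124]
force: [-0.3, -0.4, -2.0]
grip_width: 0.2
```

{"name": "step_arm", "arguments": {"commands": [[[0, 0, -0.15], 0], [[0, 0, -0.15], 0], [[0, 0, -0.04], 0], [[0, 0, 0], 0], [[0, 0, 0], 0]]}}

```text
time_s: 8.2
eef_pos: [492.2, 73.6, 76.0]
ee_rot: [0.696, 0.124, 0.696, -0.124]
force: [0.2, -0.5, -3.0]
grip_width: 0.206
```

```bash
python3 - <<'E'
from h import *
s=capture("scene");p=ctrl.sense();print(p['eef_pos'],p['grip_width']*85,p['force'])
cv2.imwrite("pics/a7.png",crop(s["image"],355,215,80,90,6))
E
```

```text
[492.23797555  73.64836013  76.0490844 ] 17.039166396190353 [ 0.80288673  0.32460628 -1.39763966]
```

View pics/a7.png

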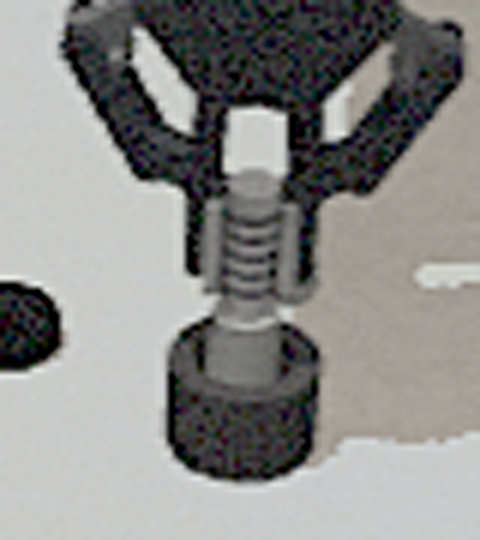

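The plug is in the bore. I'll lower it the last few mm until the nose is at the bench.

{"name": "step_arm", "arguments": {"commands": [[[0, 0, -0.05], 0], [[0, 0, -0.03], 0], [[0, 0, 0], 0], [[0, 0, 0], 0], [[0, 0, 0], 0]]}}

```text
time_s: 8.75
eef_pos: [492.1, 73.7, 72.7]
ee_rot: [0.696, 0.124, 0.696, -0.124]
force: [-0.4, 0.1, -2.2]
grip_width: 0.199
```

```bash
python3 - <<'E'
from h import *
p=ctrl.sense();print(p['eef_pos'],p['grip_width']*85,p['force'])
E
```

```text
[492.14236532  73.65247357  72.73696732] 16.941397222604063 [-0.35468558  0.14277715 -2.18067265]
```

{"name": "step_arm", "arguments": {"commands": [[[0, 0, -0.03], 0], [[0, 0, 0], 0], [[0, 0, 0], 0], [[0, 0, 0], 0], [[0, 0, 0.05], 0]]}}

```text
time_s: 9.25
eef_pos: [492.0, 73.7, 73.4]
ee_rot: [0.696, 0.124, 0.696, -0.124]
force: [0.3, -0.7, -1.8]
grip_width: 0.196
```

{"name": "step_arm", "arguments": {"commands": [[[0, 0, 0.3], 0], [[0, 0, 0.5], 0], [[0, 0, 0.6], 0], [[0, 0, 0.6], 0], [[0, 0, 0.3], 0]]}}

```text
time_s: 9.75
eef_pos: [492.8, 73.7, 168.2]
ee_rot: [0.698, 0.124, 0.695, -0.124]
force: [0.4, 1.5, -2.5]
grip_width: 0.195
```

```bash
python3 - <<'E'
from h import *
s=capture("scene");p=ctrl.sense();print(p['eef_pos'],p['grip_width']*85,p['force'])
cv2.imwrite("pics/a8.png",crop(s["image"],355,205,100,110,5))
E
```

```text
[493.24284549  73.62989925 168.99628791] 16.79865572160686 [ 0.98894421  0.02263754 -0.34358519]
```

View pics/a8.png

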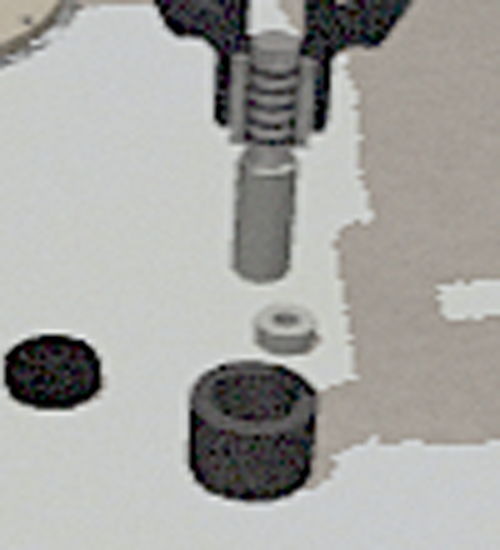

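The plug is clear above the collar, which did not move. Returning to the mat.

{"name": "step_arm", "arguments": {"commands": [[[0.04, -0.4, 0], 0], [[0.07, -0.8, 0], 0], [[0.075, -0.9, 0], 0], [[0.075, -0.9, 0], 0], [[0.075, -0.9, 0], 0]]}}

```text
time_s: 10.3
eef_pos: [505.2, -83.6, 164.9]
ee_rot: [0.696, 0.124, 0.697, -0.124]
force: [0.7, 0.9, -3.2]
grip_width: 0.201
```

{"name": "step_arm", "arguments": {"commands": [[[0.075, -0.9, 0], 0], [[0.075, -0.9, 0], 0], [[0.075, -0.9, 0], 0], [[0.075, -0.9, 0], 0], [[0.07, -0.8, 0], 0]]}}

```text
time_s: 10.8
eef_pos: [519.9, -259.9, 164.6]
ee_rot: [0.696, 0.124, 0.697, -0.124]
force: [0.6, 0.0, -2.2]
grip_width: 0.2
```

{"name": "step_arm", "arguments": {"commands": [[[0.05, -0.6, 0], 0], [[0.03, -0.35, 0], 0], [[0.01, -0.1, 0], 0], [[0, 0, 0], 0], [[0, 0, 0], 0]]}}

```text
time_s: 11.3
eef_pos: [524.0, -299.2, 165.4]
ee_rot: [0.696, 0.124, 0.696, -0.123]
force: [-0.6, 0.6, -2.6]
grip_width: 0.196
```

{"name": "step_arm", "arguments": {"commands": [[[0, -0.16, -0.2], 0], [[0, 0, -0.5], 0], [[0, 0, -0.6], 0], [[0, 0, -0.5], 0], [[0, 0, -0.25], 0]]}}

```text
time_s: 11.8
eef_pos: [523.3, -305.9, 81.3]
ee_rot: [0.695, 0.124, 0.697, -0.123]
force: [-1.1, 0.5, -1.7]
grip_width: 0.202
```

{"name": "step_arm", "arguments": {"commands": [[[0, 0, -0.05], 0], [[0, 0, 0], 0], [[0, 0, 0], 0]]}}

```text
time_s: 12.1
eef_pos: [524.4, -307.1, 82.6]
ee_rot: [0.697, 0.123, 0.696, -0.124]
force: [-0.8, 0.2, -2.8]
grip_width: 0.198
```

```bash
python3 - <<'E'
from h import *
s=capture("scene");p=ctrl.sense();print(p['eef_pos'],p['grip_width']*85,p['force'])
cv2.imwrite("pics/a9.png",crop(s["image"],166,245,100,100,5))
E
```

```text
[ 524.33604964 -307.0273575    82.54330734] 17.040116834726504 [-0.5727845  -0.04321756 -1.73286495]
```

View pics/a9.png

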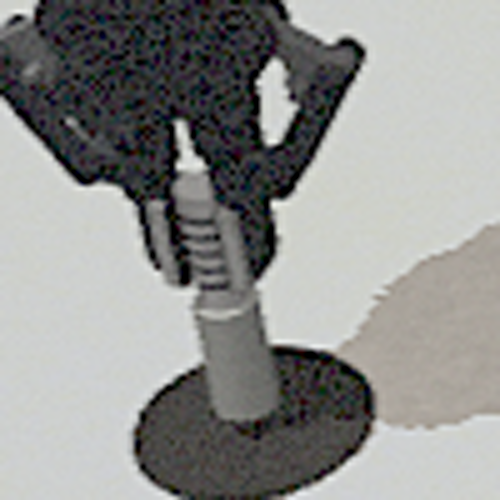

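Now 8.6 mm to go. I'll lower in small rows until the force shows contact.

{"name": "step_arm", "arguments": {"commands": [[[0, 0.03, -0.08], 0], [[0, 0, -0.08], 0], [[0, 0, -0.03], 0], [[0, 0, 0], 0], [[0, 0, 0], 0]]}}

```text
time_s: 12.65
eef_pos: [524.0, -305.5, 74.0]
ee_rot: [0.696, 0.124, 0.696, -0.124]
force: [-0.6, 0.2, -0.6]
grip_width: 0.201
```

{"name": "step_arm", "arguments": {"commands": [[[0, 0, -0.03], 0], [[0, 0, 0], 0], [[0, 0, 0], 0]]}}

```text
time_s: 12.95
eef_pos: [524.3, -305.7, 73.9]
ee_rot: [0.697, 0.124, 0.696, -0.124]
force: [-2.0, 2.4, 8.5]
grip_width: 0.199
```

{"name": "step_arm", "arguments": {"commands": [[[0, 0, 0.02], 0], [[0, 0, 0], 0]]}}

```text
time_s: 13.15
eef_pos: [524.1, -305.6, 73.9]
ee_rot: [0.696, 0.124, 0.696, -0.124]
force: [0.0, 0.8, 3.4]
grip_width: 0.198
```

{"name": "step_arm", "arguments": {"commands": [[[0, 0, 0], 0], [[0, 0, 0], 0], [[0, 0, 0], 0], [[0, 0, 0], 0], [[0, 0, 0], 0]], "gripper": -1}}

```text
time_s: 13.65
eef_pos: [523.9, -305.6, 73.4]
ee_rot: [0.696, 0.124, 0.696, -0.124]
force: [0.6, -0.2, -0.0]
grip_width: 0.999
```

```bash
python3 - <<'E'
from h import *
s=capture("scene");p=ctrl.sense();print(p['eef_pos'],p['grip_width']*85,p['force'])
cv2.imwrite("pics/a10.png",crop(s["image"],166,245,100,100,5))
E
```

```text
[ 523.90996245 -305.56620609   73.43769098] 85.24838427402477 [-0.41511303  0.56951493  0.53501394]
```

View pics/a10.png

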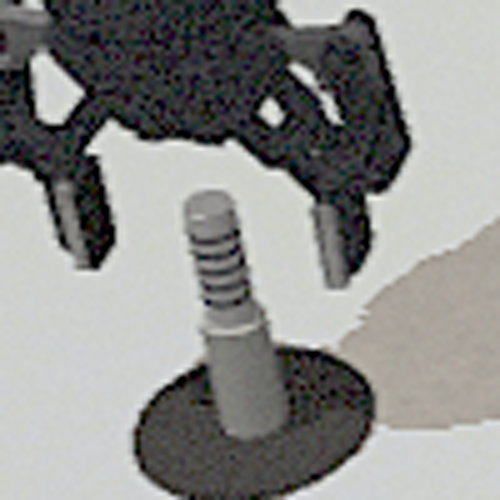

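The gauge stands freely in the middle of the mat. I'll rise straight up and go to the collar.

{"name": "step_arm", "arguments": {"commands": [[[0, 0, 0.4], 0], [[0, 0, 0.6], 0], [[0, 0, 0.7], 0], [[0, 0, 0.7], 0], [[0, 0.1, 0.2], 0]]}}

```text
time_s: 14.2
eef_pos: [524.6, -302.4, 180.4]
ee_rot: [0.698, 0.123, 0.695, -0.125]
force: [0.0, 0.5, -0.4]
grip_width: 0.998
```

{"name": "step_arm", "arguments": {"commands": [[[-0.04, 0.4, 0], 0], [[-0.07, 0.8, 0], 0], [[-0.075, 0.9, 0], 0], [[-0.075, 0.9, 0], 0], [[-0.075, 0.9, 0], 0]]}}

```text
time_s: 14.7
eef_pos: [509.8, -143.8, 176.5]
ee_rot: [0.696, 0.124, 0.697, -0.124]
force: [0.6, 0.1, -0.3]
grip_width: 0.997
```

{"name": "step_arm", "arguments": {"commands": [[[-0.075, 0.9, 0], 0], [[-0.075, 0.9, 0], 0], [[-0.075, 0.9, 0], 0], [[-0.075, 0.9, 0], 0], [[-0.07, 0.8, 0], 0]]}}

```text
time_s: 15.2
eef_pos: [494.9, 32.3, 176.7]
ee_rot: [0.696, 0.124, 0.697, -0.124]
force: [-0.3, -0.3, 0.5]
grip_width: 0.998
```

{"name": "step_arm", "arguments": {"commands": [[[-0.06, 0.6, 0], 0], [[-0.03, 0.25, 0], 0], [[-0.01, 0.1, 0], 0], [[0, 0, 0], 0], [[0, 0, 0], 0]]}}

```text
time_s: 15.7
eef_pos: [491.9, 67.6, 177.3]
ee_rot: [0.696, 0.124, 0.696, -0.124]
force: [0.5, 0.5, 0.4]
grip_width: 0.999
```

```bash
python3 - <<'E'
from h import *
c=capture("top");s=capture("scene");p=ctrl.sense();print(p['eef_pos'],p['grip_width']*85,p['force'])
w=(492.4,74.6)
cv2.imwrite("pics/b1.png",np.hstack([overlay(s,[(circ(w[0],w[1],36,27),(0,255,0)),(circ(w[0],w[1],0,27),(0,255,0))],355,205,120,130,4),crop(s["image"],166,260,60,130,4)]))
E
```

```text
[491.85570362  67.59673623 177.39106466] 85.1083299075889 [-0.37753692 -0.22593943  0.11810867]
```

View pics/b1.png

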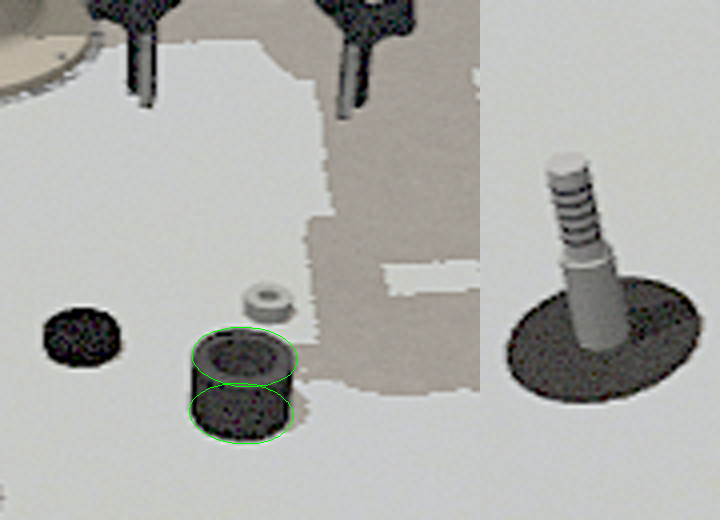

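Gauge upright on its mat and the collar where I measured it. I'll align and descend over the collar.

{"name": "step_arm", "arguments": {"commands": [[[0.01, 0.16, -0.5], 0], [[0, 0, -0.8], 0], [[0, 0, -0.8], 0], [[0, 0, -0.7], 0], [[0, 0, -0.2], 0]]}}

```text
time_s: 16.3
eef_pos: [490.9, 74.4, 55.2]
ee_rot: [0.695, 0.124, 0.698, -0.124]
force: [-0.2, -0.5, 0.4]
grip_width: 1.001
```

{"name": "step_arm", "arguments": {"commands": [[[0, 0, 0], 0], [[0, 0, 0], 0]]}}

```text
time_s: 16.5
eef_pos: [492.9, 74.6, 58.7]
ee_rot: [0.697, 0.124, 0.696, -0.124]
force: [-0.7, 0.9, 0.6]
grip_width: 0.998
```

```bash
python3 - <<'E'
from h import *
s=capture("scene");p=ctrl.sense();print(p['eef_pos'],p['grip_width']*85,p['force'])
cv2.imwrite("pics/b2.png",crop(s["image"],355,205,120,130,4))
E
```

```text
[493.00186266  74.65524238  58.88844894] 84.73042806893353 [0.15055725 0.20513523 0.47736049]
```

View pics/b2.png

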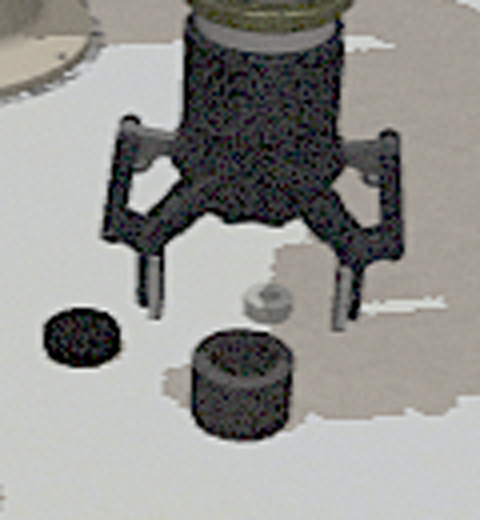

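The pads straddle the collar evenly and the black cap and washer stand clear behind. Down 38 mm more, then close.

{"name": "step_arm", "arguments": {"commands": [[[0, -0.01, -0.4], 0], [[0, 0, -0.35], 0], [[0, 0, -0.15], 0], [[0, 0, -0.05], 0], [[0, 0, 0], 0]]}}

```text
time_s: 17.05
eef_pos: [492.5, 74.4, 20.1]
ee_rot: [0.697, 0.124, 0.696, -0.124]
force: [-0.1, -0.1, 0.7]
grip_width: 0.999
```

{"name": "step_arm", "arguments": {"commands": [[[0, 0, 0], 0], [[0, 0, 0], 0], [[0, 0, 0], 0], [[0, 0, 0], 0], [[0, 0, 0], 0]], "gripper": 1, "force": 40}}

```text
time_s: 17.55
eef_pos: [492.5, 74.4, 20.3]
ee_rot: [0.697, 0.124, 0.696, -0.124]
force: [-1.0, 0.1, 7.3]
grip_width: 0.616
```

```bash
python3 - <<'E'
from h import *
s=capture("scene");p=ctrl.sense();print(p['eef_pos'],p['grip_width']*85,p['force'])
cv2.imwrite("pics/b3.png",crop(s["image"],355,205,120,130,4))
E
```

```text
[492.44797313  74.42198387  20.29410889] 52.21232896615908 [-1.28885669 -0.77141408  5.67731884]
```

View pics/b3.png

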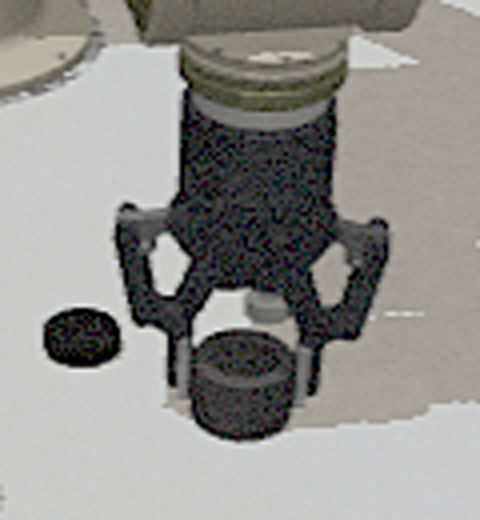

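Collar gripped. Lifting.

{"name": "step_arm", "arguments": {"commands": [[[0, 0, 0.1], 0], [[0, 0, 0.3], 0], [[0, 0, 0.5], 0], [[0, 0, 0.5], 0], [[0, 0, 0.2], 0]]}}

```text
time_s: 18.1
eef_pos: [492.9, 74.4, 85.8]
ee_rot: [0.697, 0.124, 0.695, -0.124]
force: [0.9, -0.1, -0.6]
grip_width: 0.612
```

{"name": "step_arm", "arguments": {"commands": [[[0.1, 0.35, 0], 0], [[0.2, 0.75, 0], 0], [[0.24, 0.85, 0], 0], [[0.24, 0.85, 0], 0], [[0.24, 0.85, 0], 0]]}}

```text
time_s: 18.6
eef_pos: [532.6, 222.7, 82.5]
ee_rot: [0.696, 0.124, 0.697, -0.124]
force: [0.2, -0.7, -1.0]
grip_width: 0.612
```

{"name": "step_arm", "arguments": {"commands": [[[0.23, 0.8, 0], 0], [[0.18, 0.7, 0], 0], [[0.1, 0.4, 0], 0], [[0.05, 0.15, 0], 0], [[0, 0, 0], 0]]}}

```text
time_s: 19.1
eef_pos: [554.8, 303.2, 82.5]
ee_rot: [0.696, 0.123, 0.697, -0.124]
force: [-0.2, -0.7, -0.6]
grip_width: 0.616
```

```bash
python3 - <<'E'
from h import *
s=capture("scene");p=ctrl.sense();print(p['eef_pos'],p['grip_width']*85,p['force'])
cv2.imwrite("pics/b4.png",crop(s["image"],460,215,150,130,4))
E
```

```text
[554.8949788  302.37889362  82.78020074] 52.27909016903004 [ 0.35880554 -0.1737184  -1.53618688]
```

View pics/b4.png

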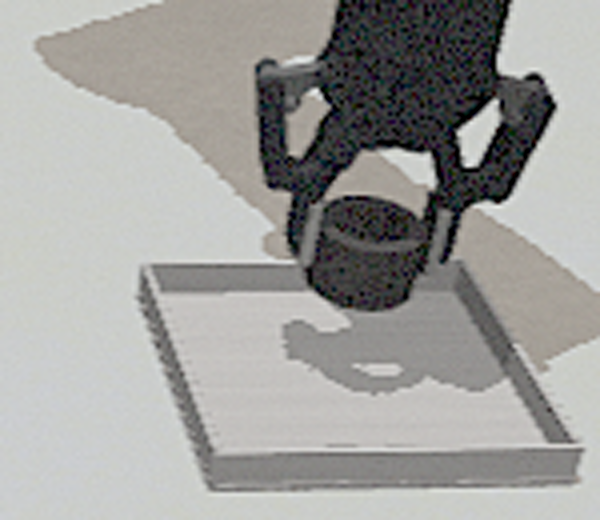

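The collar hangs level above the middle of the tray. Lowering.

{"name": "step_arm", "arguments": {"commands": [[[0, 0, -0.3], 0], [[0, 0, -0.4], 0], [[0, 0, -0.4], 0], [[0, 0, -0.2], 0], [[0, 0, 0], 0]]}}

```text
time_s: 19.65
eef_pos: [554.6, 301.9, 29.9]
ee_rot: [0.695, 0.123, 0.697, -0.124]
force: [-1.3, -0.3, -0.9]
grip_width: 0.614
```

{"name": "step_arm", "arguments": {"commands": [[[0, 0, 0], 0], [[0, 0, 0], 0]]}}

```text
time_s: 19.85
eef_pos: [555.8, 302.5, 32.2]
ee_rot: [0.697, 0.124, 0.696, -0.124]
force: [-0.2, 0.7, -1.1]
grip_width: 0.614
```

{"name": "step_arm", "arguments": {"commands": [[[0, 0, -0.08], 0], [[0, 0, -0.06], 0], [[0, 0, -0.03], 0], [[0, 0, 0], 0], [[0, 0, 0], 0]]}}

```text
time_s: 20.35
eef_pos: [555.3, 302.5, 24.7]
ee_rot: [0.696, 0.124, 0.696, -0.124]
force: [0.4, -0.8, -1.8]
grip_width: 0.614
```

{"name": "step_arm", "arguments": {"commands": [[[0, 0, -0.04], 0], [[0, 0, 0], 0], [[0, 0, 0], 0]]}}

```text
time_s: 20.65
eef_pos: [555.5, 302.5, 24.3]
ee_rot: [0.696, 0.124, 0.696, -0.124]
force: [-4.4, -0.7, 8.7]
grip_width: 0.614
```

Contact at 24.3, as predicted. Relax slightly and release.

{"name": "step_arm", "arguments": {"commands": [[[0, 0, 0.02], 0], [[0, 0, 0], 0]]}}

```text
time_s: 20.85
eef_pos: [555.5, 302.5, 24.4]
ee_rot: [0.696, 0.124, 0.696, -0.124]
force: [-1.4, -0.2, 4.1]
grip_width: 0.616
```

{"name": "step_arm", "arguments": {"commands": [[[0, 0, 0], 0], [[0, 0, 0], 0], [[0, 0, 0], 0], [[0, 0, 0], 0], [[0, 0, 0], 0]], "gripper": -1}}

```text
time_s: 21.35
eef_pos: [555.3, 302.4, 23.8]
ee_rot: [0.696, 0.124, 0.696, -0.124]
force: [-1.1, -0.3, 0.1]
grip_width: 0.997
```

{"name": "step_arm", "arguments": {"commands": [[[0, 0, 0.3], 0], [[0, 0, 0.6], 0], [[0, 0, 0.8], 0], [[0, 0, 0.8], 0], [[0, 0, 0.8], 0]]}}

```text
time_s: 21.85
eef_pos: [555.3, 302.4, 158.3]
ee_rot: [0.696, 0.124, 0.696, -0.124]
force: [0.1, 0.5, 0.8]
grip_width: 0.999
```

{"name": "step_arm", "arguments": {"commands": [[[-0.7, 0, 0.5], 0], [[-0.8, 0.1, 0.3], 0], [[-0.8, 0.2, 0], 0], [[-0.8, 0.3, 0], 0], [[-0.8, 0.3, 0], 0]]}}

```text
time_s: 22.35
eef_pos: [398.1, 338.7, 189.0]
ee_rot: [0.697, 0.124, 0.696, -0.124]
force: [0.8, -0.1, 0.3]
grip_width: 0.999
```

{"name": "step_arm", "arguments": {"commands": [[[-0.6, 0.4, 0], 0], [[-0.4, 0.4, 0], 0], [[0, 0, 0], 0], [[0, 0, 0], 0], [[0, 0, 0], 0]]}}

```text
time_s: 22.85
eef_pos: [360.0, 370.0, 188.2]
ee_rot: [0.696, 0.124, 0.696, -0.124]
force: [-0.2, -0.3, 0.3]
grip_width: 0.998
```

```bash
python3 - <<'E'
from h import *
c=capture("top");s=capture("scene");p=ctrl.sense();print(p['eef_pos'],p['grip_width']*85,p['force'])
cv2.imwrite("pics/d1.png",np.vstack([np.hstack([crop(c["image"],142,232,150,150,2),crop(c["image"],367,251,60,60,5),crop(c["image"],485,260,40,60,5)]),np.hstack([crop(s["image"],475,235,160,100,2.5+.5)[:300,:400],crop(s["image"],166,265,80,60,5)])[:,:800]]))
E
```

```text
[360.03945716 369.90152135 187.98415175] 84.74823775770412 [ 0.13137262  0.33854217 -0.31302512]
```

View pics/d1.png

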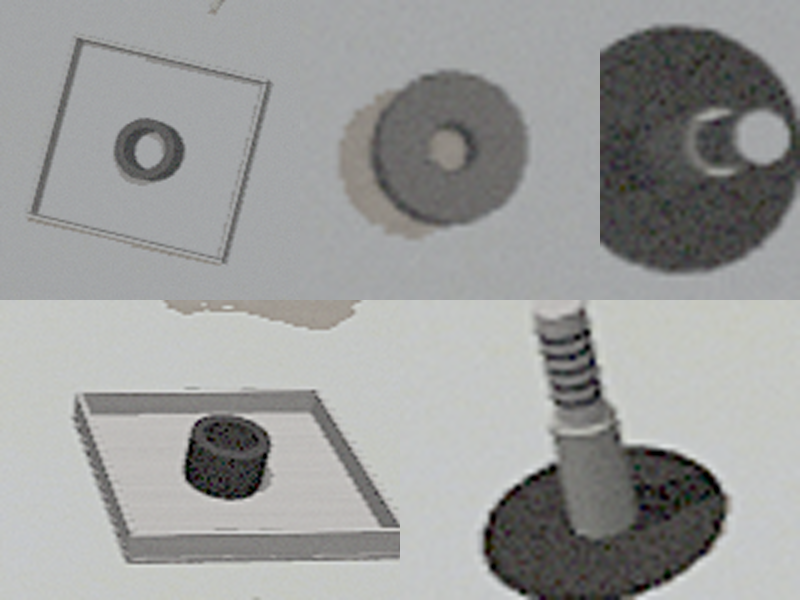

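The collar lies flat mid-tray, the narrow collar is unmoved, the gauge is upright at its old place, and the arm is clear. Handing in.

```bash
python3 - <<'E'
from rig import ticket
print(ticket.finish_job())
E
```

```text
the job is handed in; nothing more can be done
None
```

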